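# Pack up the seized foot of a vacuum pump

## Robot

A 7-joint arm with a two-finger parallel gripper is mounted at the origin on the work surface. World frame = base frame: x ahead of the robot, y to its left, z up, the work surface at z = 0. Lengths are in m, angles in rad, forces in N, time in s.
With the tool pointing down it reaches from about 0.425 to 1.025 m from the base axis. Payload 9.4 kg.
Tool frame: the origin (TCP) lies on the centre line of the jaws, within the pads' length; the fingertips stand 11 mm ahead of it and the grasp point (between the pads) lies 8 mm behind it; z points along the fingers, y is the line along which they close (so a half turn about z gives the same grasp; the last joint's range is limited). The gripper opens to 85 mm and grips with 20 to 120 N. Pads are 22 mm wide; open, the fingers measure 114 mm over their backs; the gripper's body (76 mm by 85 mm) begins 54 mm behind the grasp point. The pads swing forward as they close: fully open they stand 13 mm farther back than shut.
Start: joints at [1.246, 0.599, -0.003, 1.599, 0.002, 0.943, -0.08], TCP at [0.178, -0.703, 0.242] pointing down, gripper open.
Joint ranges: [-2.57, 2.57], [-0.35, 1.97], [-1.29, 1.29], [0.11, 2.56], [-1.05, 4.19], [0.11, 1.86], [-2.63, 2.63]. Speed limits (rad/s): [2.22, 2.22, 3.01, 3.01, 3.14, 3.14, 3.14].

## Interface

Orientations are given as a rotation vector (axis times angle).
In Python, from station import * gives the robot as it stands. The module is installed in compiled form; this text tells all that it offers.
- The arm moves only by the shell command python3 -m creep 'ROWS' [FORCE]. ROWS is JSON, a list of rows, each a list of 7 numbers: the shift along the tool's x, y, z in mm, then the turn, a rotation vector about the tool's x, y, z in degrees, then the finger opening in mm, from 0 to 85.4. A call has 1 to 20 rows; each row shifts and turns the commanded pose from where the row before left it, along the tool's axes as they then stand; what a row does not reach is not made up. A row lasts 1/12 s, in which the tool goes at most 41.7 mm and 7.16 degrees, less where a joint would pass 70% of its speed; a pose out of reach is approached as far as the arm can. A call with a gripper value outside its range is refused whole. The fingers move at their own pace and stop on an object; FORCE is the grip in N (left out, the last holds). Time passes only in rows, so rows that do not move let the fingers close. It gives the time, the measured TCP pose, the force, the opening and the grip force at its end, in the units of the state.
- state(): the state, without advancing time (a new reading comes with each control period).
- get_image(name): name is "side" or "top" or "wrist"; returns a dict with "image" (480x640x3 uint8, red, green, blue), "depth" (480x640 float32, m along the optical axis (not along the pixel's ray), 0 where there is no reading), "K" (3x3 intrinsics, pixels), "rvec" (rotation vector, rad) and "tvec" (3), from world to camera coordinates, as OpenCV has them; the wrist camera has in their place "hand_eye" (4x4, takes a point from camera to tool coordinates, whose origin is the TCP and whose axes are the flange's). Camera axes: x right, y down, z forward; pixel columns grow to the right and rows downward; lengths in m; the calibration is good to about 2 mm. The wrist camera is an equidistant fisheye: a pixel r from the principal point sees the ray r / f radians off the axis. A picture is of the moment at which its call begins: read the wrist's pose just before it.
- sign_off(): hands the job in; it is judged then, once.
The state is a dict: "t": time; "qpos": joint angles; "qvel": joint speeds; "joint_efforts": joint torques, N m; "eef_pos": TCP position; "eef_rot": TCP orientation; "contact_force": force on the tool from outside, world axes, zero at the start; "ft_torque": the same for the moment, N m; "finger_gap": finger opening in m; "grasp_force": force on a finger pad.
Only numpy, scipy, OpenCV 4.12 (cv2) and the standard library are available. Lean on these libraries where they do the work, as an engineer would, in place of code of your own. Each camera call takes 0.05 s, during which the arm holds its last target. There are 200 camera calls.

## Task

One of the vacuum pump's four levelling feet is seized and hangs clear of the bench, so the pump rocks. Lay flat packers under that foot, one upon another, until all that is left is a gap the wedge can fill, then push the wedge in on top of them, squarely and nose first, until you feel it bear snugly with its nose right through to the far side of the foot, without jacking the pump up. Finish while still gripping the wedge and holding it in there, and leave the brown bottle, the spanner and the lab jack alone.

Things in the scene. Friction and masses are not known exactly. Their poses are not given: they have to be found in the camera images.
- foot_under (a point): Centre of the underside of the seized foot, a steel disc 40 mm across, 10 mm thick, under the base plate's corner nearest the robot on its left. Its z is the gap, 22 to 34 mm, different each time; the screw cannot be turned. y points level out from under the pump, square to the plate's long edge: packing goes in along -y. x runs along that edge (pump towards +x), z up. Beneath the plate is open space.
- plate_edge (a point): Top of the base plate's long edge beside the seized foot, 14 mm out along the foot's +y; axes as the foot. The steel plate is 8 mm thick (underside 47, top 55 mm above the bench), running 14 mm to -x and 364 mm to +x of here, and 258 mm to -y. The foot's screw stands up to 24 mm above the plate, 14 mm in; pump and motor stand at least 55 mm in, up to 0.27 m high.
- pump (a joint): How far the pump has been jacked up at the seized foot (rad): 0 = at rest on its three good feet; positive = the side with the seized foot lifted, turning about the two feet of the other side, 0.23 m from the seized foot, so 0.01 is about 2.3 mm. The pump weighs about 7 kg: some 30 to 42 N upwards at the seized foot starts to lift it.
- packer0: Flat packer of white plastic, a plate 100 x 40 x 8 mm, 30 g, lying flat on the bench; origin at the centre of its underside, x along its length, y across its 40 mm width, z up. The three packers are alike; one or two of them, any, fill the gap together with the wedge (poses read a few mm off: go by feel), and the rest may stay where they lie.
- packer1: Another packer, the same as packer0.
- packer2: Another packer, the same as packer0.
- wedge: White plastic wedge, 160 x 40 mm, 75 g, on its flat underside. Origin at the centre of the underside, x along its length to the thin nose, z up. Nose (x = +80 mm) 3 mm thick; the top rises evenly, 1 in 6, to 22 mm at x = -34 mm; from there to the tail (x = -80 mm) a level grip block 22 mm thick. It is thinner than the gap everywhere, so it bears only with a packer under it.
- wedge_nose (a point): Middle of the lower edge of the wedge's nose, 80 mm along +x from the wedge's origin; axes as the wedge.
- bottle: Bystander: brown glass bottle, 70 mm across, 150 mm high, upright; origin at the centre of its underside.
- spanner: Bystander: steel spanner 180 mm long, lying flat.
- jack: Bystander: blue scissor lab jack, plates 160 x 130 mm, 90 mm high; origin at the centre of its underside.
Mind the look-alikes: they are no part of the job. What is meant by the wedge is not black, purple or red, and is the larger of those in its own colour.

How it is judged:
By the outcome, as a careful person would: the job done as asked, in the order asked, and still so for the second after the job is handed in, while the arm keeps its last pose, push and grip.
It also fails if it takes over 72 s, if anything falls off the work surface, if the arm or the gripper's body presses on something with over 40 N, if the wrist force passes 120 N, or if a joint passes its speed limit or range.

## Working session

There is one attempt and no reset: what is moved stays moved. The work goes in short steps, Python scripts to look and compute and a shell command to move; the robot and the scene stay as the last step left them, time stands still between calls to the robot, and variables do not carry over. Pictures are saved under pics/ and viewed, at most 10 in all, crops included, and the job is handed in when it is done.

```bash
mkdir -p pics; cat > h.py <<'E'
from station import *
import numpy as np, cv2
from scipy.spatial.transform import Rotation as R
def cam(n):
    g=get_image(n); return g
def w(g):
    Rm=R.from_rotvec(np.ravel(g["rvec"])).as_matrix(); return Rm,np.ravel(g["tvec"])
def ray(g,u,v,z):
    Rm,t=w(g); c=-Rm.T@t; d=Rm.T@np.linalg.inv(g["K"])@np.array([u,v,1.]); return c+d*(z-c[2])/d[2]
def dep(g,u,v):
    Rm,t=w(g); d=g["depth"][int(v),int(u)]; return Rm.T@(np.linalg.inv(g["K"])@np.array([u,v,1.])*d-t)
def save(n,im): cv2.imwrite("pics/"+n,im[...,::-1])
E
python3 - <<'E'
from h import *
import pickle
s=state();print({k:np.round(v,3) for k,v in s.items()})
for n in("side","top"):
    g=cam(n);save(n+"0.png",g["image"]);pickle.dump(g,open(n+"0.pkl","wb"));Rm,t=w(g);print(n,-Rm.T@t,Rm.round(2).tolist(),g["K"][0,0])
E
```

```text
{'t': np.float64(0.0), 'qpos': array([ 1.246,  0.6  , -0.003,  1.6  ,  0.002,  0.943, -0.08 ]), 'qvel': array([ 0.   , -0.001,  0.001, -0.   , -0.   , -0.001, -0.001]), 'joint_efforts': array([ 1.0000e-03, -7.7644e+01,  1.5650e+00, -2.5802e+01,  1.2000e-02,
        9.0000e-03,  0.0000e+00]), 'eef_pos': array([ 0.178, -0.702,  0.241]), 'eef_rot': array([-3.116e+00, -3.880e-01,  1.000e-03]), 'contact_force': array([-1.154,  0.129, -0.112]), 'ft_torque': array([-0.015,  0.005, -0.012]), 'grasp_force': np.float64(0.0), 'finger_gap': np.float64(0.085)}
side [0.2452341  0.85090196 0.87536574] [[-0.94, -0.35, -0.01], [-0.24, 0.66, -0.71], [0.25, -0.66, -0.7]] 495.0551764985883
top [0.4653499  0.07596931 1.33716282] [[-0.01, -1.0, 0.01], [-1.0, 0.01, -0.07], [0.07, -0.01, -1.0]] 538.9905712197302
```

View pics/top0.png

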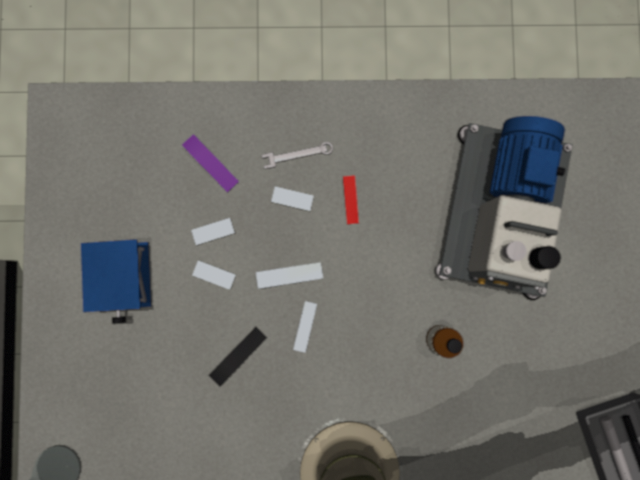

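View pics/side0.png

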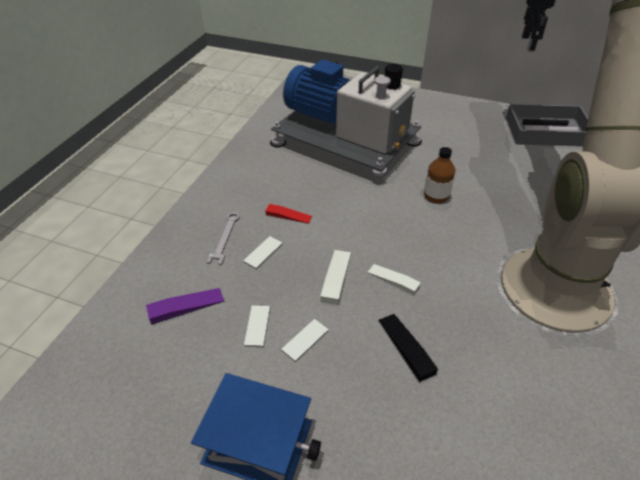

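```bash
python3 - <<'E'
from h import *
import pickle
g=pickle.load(open("top0.pkl","rb"));s=pickle.load(open("side0.pkl","rb"))
im=g["image"].astype(int)
m=((im.min(2)>165)&(im.max(2)-im.min(2)<40)).astype(np.uint8);m[:, 360:]=0;m[400:]=0;m[:90]=0
cs,_=cv2.findContours(m,0,1)
for c in cs:
    if cv2.contourArea(c)<200: continue
    (u,v),_,_=cv2.minAreaRect(c)
    P=np.array([ray(g,a,b,.008)[:2] for a,b in cv2.boxPoints(cv2.minAreaRect(c))])
    e=[P[1]-P[0],P[2]-P[1]];L=[np.linalg.norm(x) for x in e];l=e[int(L[1]>L[0])]
    print((round(u),round(v)),P.mean(0).round(4),"LxW",np.round(sorted(L),3),"ang",np.degrees(np.arctan2(l[1],l[0])).round(1),[round(dep(g,u+f*(c2[0]),v+f*c2[1])[2],4) for c2 in [((cv2.boxPoints(cv2.minAreaRect(c))[1]-cv2.boxPoints(cv2.minAreaRect(c))[0]) if L[0]>L[1] else (cv2.boxPoints(cv2.minAreaRect(c))[2]-cv2.boxPoints(cv2.minAreaRect(c))[1]))] for f in(-.4,-.2,0,.2,.4)])
# crops
a=cv2.resize(g["image"][250:360,180:340],None,fx=4,fy=4,interpolation=2)[:300]
a=cv2.resize(g["image"][255:360,240:340],(400,420),interpolation=2);b=cv2.resize(s["image"][235:315,310:430],(400,267),interpolation=2)
c=cv2.resize(g["image"][240:300,420:490],(400,343),interpolation=2);d=cv2.resize(s["image"][120:190,330:430],(400,257),interpolation=2)
o=np.zeros((600,800,3),np.uint8);o[:300,:400]=cv2.resize(a,(400,300));o[:267,400:]=b;o[300:600,:350]=cv2.resize(c,(350,300));o[300:557,400:]=d
save("crop1.png",o)
# plate edge: depth map points around the corner
D=g["depth"];pts=[]
for v in range(125,290,12):
    row=[(u,dep(g,u,v)) for u in range(430,480) if D[v,u]>0]
    e=[(u,p) for u,p in row if .045<p[2]<.065]
    if e: print(v,e[0][0],e[0][1].round(4))
E
```

```text
(305, 326) [0.3492 0.1042] LxW [0.027 0.119] ang -14.7 [np.float64(0.0122), np.float64(0.0171), np.float64(0.0149), np.float64(0.0054), np.float64(0.0034)]
(289, 275) [0.4753 0.1417] LxW [0.038 0.158] ang -82.0 [np.float64(0.0233), np.float64(0.0226), np.float64(0.0179), np.float64(0.0131), np.float64(0.0096)]
(213, 275) [0.4782 0.3274] LxW [0.037 0.097] ang -111.5 [np.float64(0.0125), np.float64(0.003), np.float64(0.0078), np.float64(0.0064), np.float64(0.0089)]
(212, 231) [0.586  0.3299] LxW [0.037 0.096] ang -73.2 [np.float64(0.0058), np.float64(0.0088), np.float64(0.0047), np.float64(0.0106), np.float64(0.0099)]
(292, 198) [0.6658 0.1325] LxW [0.037 0.096] ang -104.2 [np.float64(0.0065), np.float64(0.0067), np.float64(0.0108), np.float64(0.0065), np.float64(0.0083)]
125 468 [ 0.833  -0.299   0.0524]
137 466 [ 0.8033 -0.293   0.0529]
149 464 [ 0.7751 -0.2887  0.0476]
161 461 [ 0.7445 -0.2791  0.0529]
173 459 [ 0.7151 -0.2732  0.0532]
185 457 [ 0.6856 -0.267   0.0552]
197 454 [ 0.6573 -0.2602  0.0503]
209 452 [ 0.6284 -0.2549  0.0486]
221 450 [ 0.5991 -0.2484  0.0518]
233 448 [ 0.5701 -0.2424  0.053 ]
245 445 [ 0.5415 -0.2345  0.0525]
257 443 [ 0.5128 -0.2289  0.0525]
269 437 [ 0.4845 -0.2152  0.046 ]
281 469 [ 0.4549 -0.2886  0.055 ]
```

View pics/crop1.png

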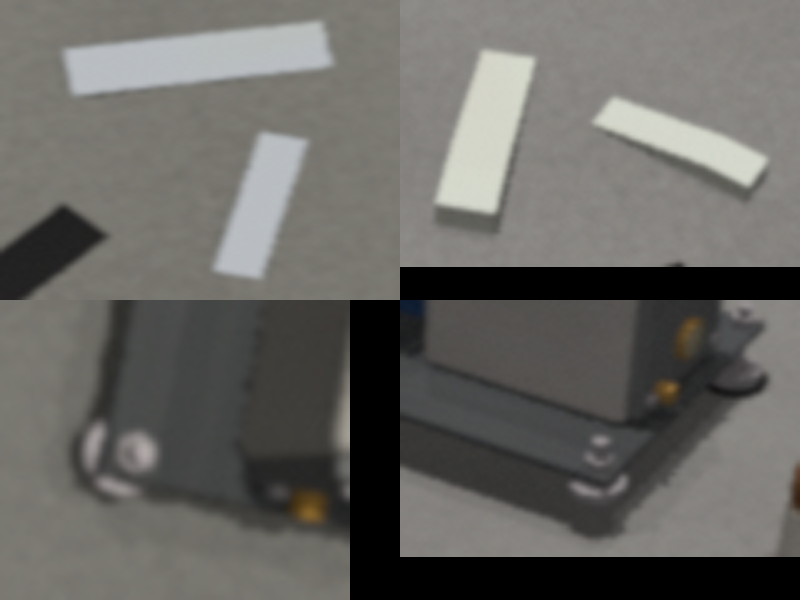

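```bash
cat >> h.py <<'E'
def plan(p,ydir_deg,tilt=None):
    """shift in current tool axes (mm) and z turn (deg) to reach TCP p, tool y along ydir (mod 180), pointing down"""
    s=state();M=R.from_rotvec(s["eef_rot"]).as_matrix();d=np.asarray(p)-s["eef_pos"]
    a=np.radians(ydir_deg);b=[]
    for k in(0,np.pi):
        y=np.array([np.cos(a+k),np.sin(a+k),0]);z=np.array([0,0,-1.]);T=np.c_[np.cross(y,z),y,z]
        b.append((np.degrees(R.from_matrix(M.T@T).as_rotvec()).round(1).tolist(),(1e3*T.T@d).round(1).tolist()))
    print("t",round(float(s["t"]),2),"q7",s["qpos"][6].round(2),"pos",s["eef_pos"].round(4),"F",s["contact_force"].round(1),"gap",round(float(s["finger_gap"]),4),"gf",round(float(s["grasp_force"]),1))
    print("shift before turn",(1e3*M.T@d).round(1).tolist())
    for x in b: print("turn",x[0],"shift after turn",x[1])
E
python3 - <<'E'
from h import *
import pickle
g=pickle.load(open("top0.pkl","rb"));s=pickle.load(open("side0.pkl","rb"))
print("screw",ray(g,447.4,270.4,.075),dep(g,447,270),"side",ray(s,330+200/4,120+145/4,.075))
P=np.array([dep(g,u,v)[:2] for v,u in[(137,466),(149,464),(161,461),(173,459),(185,457),(197,454),(209,452),(221,450),(233,448),(245,445),(257,443)]])
P=np.array([ray(g,u,v,.055)[:2] for v,u in[(137,465.5),(149,463.5),(161,460.5),(173,458.5),(185,456.5),(197,453.5),(209,451.5),(221,449.5),(233,447.5),(245,444.5),(257,442.5)]])
k=np.polyfit(P[:,0],P[:,1],1);print(k,np.degrees(np.arctan(k[0])),(P[:,1]-np.polyval(k,P[:,0])).round(4))
plan((.675,.168,.42),-104.2+90)
print(get_image("wrist")["hand_eye"].round(3).tolist())
E
```

```text
screw [ 0.48045328 -0.23300871  0.075     ] [ 0.48131444 -0.23043495  0.08180859] side [ 0.48383824 -0.24627374  0.075     ]
[-0.22100429 -0.11369906] -12.462292144502356 [-0.0001 -0.0008  0.0009  0.0001 -0.0006  0.0011  0.0004 -0.0004 -0.0011
  0.0006 -0.0001]
t 0.1 q7 -0.08 pos [ 0.1777 -0.7025  0.2415] F [-0.1  0.1  0.2] gap 0.0851 gf 0.0
shift before turn [695.6, -722.1, -177.6]
turn [-0.1, -0.0, -61.6] shift after turn [965.9, 268.6, -178.5]
turn [-0.0, 0.1, 118.4] shift after turn [-965.9, -268.6, -178.5]
[[-0.001, -0.953, -0.302, 0.078], [1.0, -0.001, -0.001, 0.0], [0.0, -0.302, 0.953, -0.132], [0.0, 0.0, 0.0, 1.0]]
```

```bash
python3 -m creep '[[0,0,-20,0,0,-6.85,85],[0,0,-20,0,0,-6.85,85],[0,0,-20,0,0,-6.85,85],[0,0,-20,0,0,-6.85,85],[0,0,-20,0,0,-6.85,85],[0,0,-20,0,0,-6.85,85],[0,0,-20,0,0,-6.85,85],[0,0,-20,0,0,-6.85,85],[0,0,-20,0,0,-6.85,85]]' && python3 -m creep '[[38,10.5,0,0,0,0,85],[38,10.5,0,0,0,0,85],[38,10.5,0,0,0,0,85],[38,10.5,0,0,0,0,85],[38,10.5,0,0,0,0,85],[38,10.5,0,0,0,0,85],[38,10.5,0,0,0,0,85],[38,10.5,0,0,0,0,85],[38,10.5,0,0,0,0,85],[38,10.5,0,0,0,0,85],[38,10.5,0,0,0,0,85],[38,10.5,0,0,0,0,85],[38,10.5,0,0,0,0,85],[38,10.5,0,0,0,0,85],[38,10.5,0,0,0,0,85],[38,10.5,0,0,0,0,85]]'
python3 - <<'E'
from h import *
plan((.675,.168,.2),-14.2)
plan((.48,-.10,.16),-12.4)
E
```

```text
t: 0.9
eef_pos: [0.1776, -0.7026, 0.423]
eef_rot: [-2.472, -1.937, -0.0]
contact_force: [0.6, -0.0, -0.0]
finger_gap: 0.0847
grasp_force: 0.0
t: 2.23
eef_pos: [0.4897, -0.1526, 0.4223]
eef_rot: [2.478, 1.93, -0.0]
contact_force: [1.2, -0.8, -0.1]
finger_gap: 0.0848
grasp_force: 0.0
t 2.23 q7 -0.2 pos [ 0.4897 -0.1526  0.4223] F [ 1.2 -0.8 -0.1] gap 0.0848 gf 0.0
shift before turn [356.3, 101.1, 222.2]
turn [0.0, 0.0, 0.0] shift after turn [356.3, 101.0, 222.3]
turn [-0.0, 0.0, -180.0] shift after turn [-356.3, -101.0, 222.3]
t 2.23 q7 -0.2 pos [ 0.4897 -0.1526  0.4223] F [ 1.2 -0.8 -0.1] gap 0.0848 gf 0.0
shift before turn [48.7, -22.3, 262.3]
turn [0.0, 0.0, -1.8] shift after turn [49.3, -20.8, 262.3]
turn [0.0, -0.0, 178.2] shift after turn [-49.3, 20.8, 262.3]
```

```bash
python3 -m creep '[[35.6,10.1,10,0,0,0,60],[35.6,10.1,10,0,0,0,60],[35.6,10.1,10,0,0,0,60],[35.6,10.1,10,0,0,0,60],[35.6,10.1,20,0,0,0,60],[35.6,10.1,20,0,0,0,60],[35.6,10.1,20,0,0,0,60],[35.6,10.1,25,0,0,0,60],[35.6,10.1,25,0,0,0,60],[35.6,10.1,30,0,0,0,60],[0,0,40,0,0,0,60],[0,0,40,0,0,0,60],[0,0,40,0,0,0,60],[0,0,0,0,0,0,60],[0,0,0,0,0,0,60]]'
python3 - <<'E'
from h import *
plan((.675,.168,.02),-14.2)
g=get_image("wrist");save("w1.png",g["image"])
E
```

```text
t: 3.48
eef_pos: [0.6679, 0.1566, 0.1283]
eef_rot: [-2.476, -1.93, 0.007]
contact_force: [0.0, 0.7, -0.1]
finger_gap: 0.0596
grasp_force: 0.0
t 3.48 q7 -0.98 pos [0.6679 0.1566 0.1283] F [ 0.   0.7 -0.1] gap 0.0596 gf 0.0
shift before turn [13.0, 4.5, 108.3]
turn [-0.2, 0.1, 0.1] shift after turn [12.8, 4.1, 108.3]
turn [-0.2, -0.4, -179.9] shift after turn [-12.8, -4.1, 108.3]
```

View pics/w1.png

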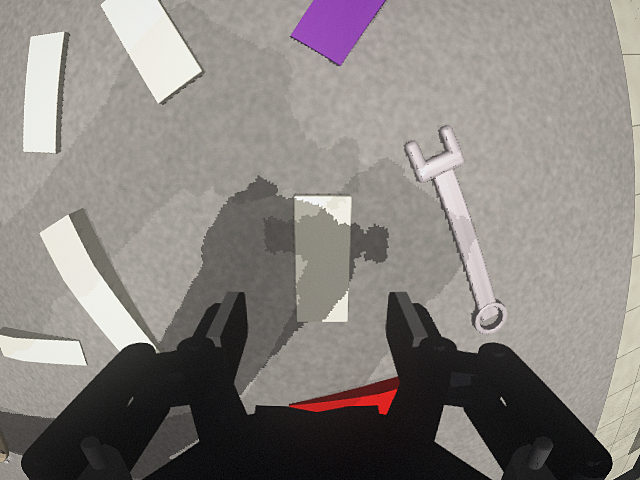

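```bash
python3 -m creep '[[6.5,2,25,0,0,0,60],[6.5,2,25,0,0,0,60],[0,0,25,0,0,0,60],[0,0,15,0,0,0,60],[0,0,8,0,0,0,60],[0,0,6,0,0,0,60],[0,0,4,0,0,0,60],[0,0,2,0,0,0,60],[0,0,0,0,0,0,60],[0,0,0,0,0,0,60]]'
```

```text
t: 4.37
eef_pos: [0.6765, 0.1686, 0.0208]
eef_rot: [2.478, 1.93, 0.002]
contact_force: [0.4, -0.1, 0.6]
finger_gap: 0.0601
grasp_force: 0.0
```

```bash
python3 -m creep '[[0,0,3,0,0,0,60],[0,0,2,0,0,0,60],[0,0,2,0,0,0,60],[0,0,0,0,0,0,60]]'; python3 -m creep '[[0,0,0,0,0,0,36],[0,0,0,0,0,0,36],[0,0,0,0,0,0,36],[0,0,0,0,0,0,36],[0,0,0,0,0,0,36],[0,0,0,0,0,0,36]]' 60
```

```text
t: 4.7
eef_pos: [0.6758, 0.1684, 0.0125]
eef_rot: [-2.478, -1.931, 0.001]
contact_force: [0.0, 0.6, -0.3]
finger_gap: 0.06
grasp_force: 0.0
t: 5.2
eef_pos: [0.6762, 0.1687, 0.0134]
eef_rot: [2.478, 1.931, 0.001]
contact_force: [-1.8, -0.8, 5.4]
finger_gap: 0.0377
grasp_force: 60.5
```

```bash
cat >> h.py <<'E'
def foot(xf,yf,z,F=(.480,-.2335)):
    a=np.radians(-12.46);return (F[0]+xf*np.cos(a)-yf*np.sin(a),F[1]+xf*np.sin(a)+yf*np.cos(a),z)
def inf():
    s=state();a=np.radians(-12.46);d=s["eef_pos"][:2]-np.array([.480,-.2335]);print("TCP in foot x,y mm",round(1e3*(d[0]*np.cos(a)+d[1]*np.sin(a)),1),round(1e3*(-d[0]*np.sin(a)+d[1]*np.cos(a)),1),"z",round(1e3*s["eef_pos"][2],1),"F",s["contact_force"].round(1))
E
python3 -m creep '[[0,0,-10,0,0,0,36],[0,0,-25,0,0,0.9,36],[0,0,-25,0,0,0.9,36],[0,0,-25,0,0,0,36]]'
python3 - <<'E'
from h import *
plan(foot(0,150,.06),-12.46)
E
```

```text
t: 5.53
eef_pos: [0.6757, 0.1685, 0.0989]
eef_rot: [-2.508, -1.891, 0.001]
contact_force: [1.5, -0.6, 0.3]
finger_gap: 0.0374
grasp_force: 60.2
t 5.53 q7 -1.04 pos [0.6757 0.1685 0.0989] F [ 1.5 -0.6  0.3] gap 0.0374 gf 60.2
shift before turn [149275.1, -9312.1, 2.7]
turn [-0.1, 0.0, -3.5] shift after turn [149565.2, -104.3, 38.9]
turn [0.0, 0.1, 176.5] shift after turn [-149565.2, 104.3, 38.9]
```

```bash
sed -i 's/^    a=np.radians(-12.46);return/    xf,yf=xf*1e-3,yf*1e-3;a=np.radians(-12.46);return/' h.py
python3 - <<'E'
from h import *
plan(foot(0,150,.06),-12.46)
E
```

```text
t 5.53 q7 -1.04 pos [0.6757 0.1685 0.0989] F [ 1.5 -0.6  0.3] gap 0.0374 gf 60.2
shift before turn [-290.7, -86.6, 39.1]
turn [-0.1, 0.0, -3.5] shift after turn [-284.8, -104.3, 38.9]
turn [0.0, 0.1, 176.5] shift after turn [284.8, 104.3, 38.9]
```

```bash
python3 -m creep '[[0,0,0,0,0,-3.5,36],[-28.5,-10.4,0,0,0,0,36],[-28.5,-10.4,0,0,0,0,36],[-28.5,-10.4,0,0,0,0,36],[-28.5,-10.4,0,0,0,0,36],[-28.5,-10.4,0,0,0,0,36],[-28.5,-10.4,0,0,0,0,36],[-28.5,-10.4,8,0,0,0,36],[-28.5,-10.4,10,0,0,0,36],[-28.5,-10.4,10,0,0,0,36],[-28.5,-10.4,10,0,0,0,36],[0,0,0,0,0,0,36]]'
python3 - <<'E'
from h import *
plan(foot(0,57,.018),-12.46)
g=get_image("wrist");save("w2.png",g["image"])
E
```

```text
t: 6.53
eef_pos: [0.5081, -0.0933, 0.0586]
eef_rot: [-2.454, -1.96, 0.012]
contact_force: [-1.0, -0.3, -0.6]
finger_gap: 0.0377
grasp_force: 60.2
t 6.53 q7 -0.83 pos [ 0.5081 -0.0933  0.0586] F [-1.  -0.3 -0.6] gap 0.0377 gf 60.2
shift before turn [-85.8, 3.5, 41.0]
turn [-0.3, 0.3, -0.3] shift after turn [-86.0, 2.8, 40.6]
turn [0.5, 0.5, 179.7] shift after turn [86.0, -2.8, 40.6]
```

View pics/w2.png

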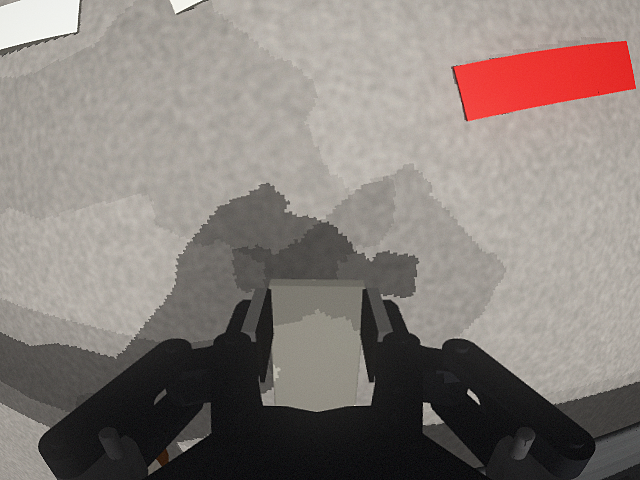

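```bash
python3 -m creep '[[0,2.8,20,0,0,0,36],[0,0,16,0,0,0,36],[0,0,4,0,0,0,36],[-15,0,0,0,0,0,36],[-15,0,0,0,0,0,36],[-15,0,0,0,0,0,36],[-11,0,0,0,0,0,36],[-10,0,0,0,0,0,36],[-10,0,0,0,0,0,36],[-10,0,0,0,0,0,36],[0,0,0,0,0,0,36]]'
python3 -c "
from h import *
inf()"
```

```text
t: 7.5
eef_pos: [0.4966, -0.1742, 0.02]
eef_rot: [2.451, 1.964, -0.002]
contact_force: [0.7, -1.1, 0.4]
finger_gap: 0.0375
grasp_force: 60.2
TCP in foot x,y mm 3.4 61.5 z 20.0 F [ 0.7 -1.1  0.4]
```

```bash
cat > chk.py <<'E'
import sys
from h import *
s=state();i="xyz".index(sys.argv[1]);f=s["contact_force"];a=np.radians(-12.46)
v=[f[0]*np.cos(a)+f[1]*np.sin(a),-f[0]*np.sin(a)+f[1]*np.cos(a),f[2]];print("foot-axes F",np.round(v,1));inf()
sys.exit(abs(v[i])>float(sys.argv[2]))
E
python3 -m creep '[[-2,-1.7,-3,0,0,0,36],[-2,-1.7,-3,0,0,0,36],[0,0,0,0,0,0,36]]' >/dev/null; python3 chk.py z 4 &&
python3 -m creep '[[0,0,-2,0,0,0,36],[0,0,0,0,0,0,36]]' >/dev/null && python3 chk.py z 4 &&
python3 -m creep '[[0,0,-2,0,0,0,36],[0,0,0,0,0,0,36]]' >/dev/null && python3 chk.py z 4 &&
python3 -m creep '[[0,0,-2,0,0,0,36],[0,0,0,0,0,0,36]]' >/dev/null && python3 chk.py z 4 &&
python3 -m creep '[[0,0,-2,0,0,0,36],[0,0,0,0,0,0,36]]' >/dev/null && python3 chk.py z 4 &&
python3 -m creep '[[0,0,-2,0,0,0,36],[0,0,0,0,0,0,36]]' >/dev/null && python3 chk.py z 4 &&
python3 -m creep '[[0,0,-2,0,0,0,36],[0,0,0,0,0,0,36]]' >/dev/null && python3 chk.py z 4
```

```text
foot-axes F [0.2 0.3 0.2]
TCP in foot x,y mm -0.1 60.0 z 26.5 F [0.3 0.2 0.2]False
```

```bash
sed -i 's/sys.exit(\(.*\))$/sys.exit(int(\1))/' chk.py
python3 -m creep '[[-3,0,-2,0,0,0,36],[0,0,0,0,0,0,36]]' >/dev/null && python3 chk.py z 4 &&
python3 -m creep '[[0,0,-2,0,0,0,36],[0,0,0,0,0,0,36]]' >/dev/null && python3 chk.py z 4 &&
python3 -m creep '[[0,0,-2,0,0,0,36],[0,0,0,0,0,0,36]]' >/dev/null && python3 chk.py z 4 &&
python3 -m creep '[[0,0,-2,0,0,0,36],[0,0,0,0,0,0,36]]' >/dev/null && python3 chk.py z 4 &&
python3 -m creep '[[0,0,-2,0,0,0,36],[0,0,0,0,0,0,36]]' >/dev/null && python3 chk.py z 4 &&
python3 -m creep '[[0,0,-2,0,0,0,36],[0,0,0,0,0,0,36]]' >/dev/null && python3 chk.py z 4 &&
python3 -m creep '[[0,0,-2,0,0,0,36],[0,0,0,0,0,0,36]]' >/dev/null && python3 chk.py z 4
```

```text
foot-axes F [ 0.4 -0.3 -0. ]
TCP in foot x,y mm 0.3 56.7 z 28.3 F [ 0.3 -0.4 -0. ]
foot-axes F [-0.4  0.4  0.1]
TCP in foot x,y mm 0.3 57.0 z 30.2 F [-0.3  0.5  0.1]
foot-axes F [0.6 0.9 0.3]
TCP in foot x,y mm 0.3 57.0 z 32.2 F [0.8 0.7 0.3]
foot-axes F [ 0.9 -0.9 -0.3]
TCP in foot x,y mm 0.2 56.9 z 34.2 F [ 0.7 -1.1 -0.3]
foot-axes F [ 0.1  0.  -0.8]
TCP in foot x,y mm 0.2 56.8 z 36.2 F [ 0.1 -0.  -0.8]
foot-axes F [-0.  -1.  -0.6]
TCP in foot x,y mm 0.2 56.8 z 38.2 F [-0.2 -1.  -0.6]
foot-axes F [ 1.3 -0.4 -5.8]
TCP in foot x,y mm 0.1 56.9 z 39.9 F [ 1.2 -0.6 -5.8]
```

```bash
python3 -m creep '[[0,0,8,0,0,0,36],[0,0,8,0,0,0,36],[0,0,6,0,0,0,36],[0,0,3,0,0,0,36],[0,0,0,0,0,0,36]]' >/dev/null; python3 chk.py z 8 && python3 -m creep '[[0,0,1,0,0,0,36],[0,0,0,0,0,0,36]]' >/dev/null; python3 chk.py z 4
```

```text
foot-axes F [-0.7  0.4 -0.4]
TCP in foot x,y mm -0.3 57.1 z 13.9 F [-0.6  0.6 -0.4]
foot-axes F [ 0.5  0.2 -1. ]
TCP in foot x,y mm 0.1 57.0 z 13.8 F [ 0.5  0.1 -1. ]
```

```bash
python3 -m creep '[[0,0,0,0,0,0,60],[0,0,0,0,0,0,60],[0,0,0,0,0,0,60],[5,0,0,0,0,0,60],[15,0,-5,0,0,0,60],[25,0,-15,0,0,0,60],[25,0,-30,0,0,0,60],[25,0,-35,0,0,0,60],[0,0,0,0,0,0,60]]' ; python3 - <<'E'
from h import *
plan((.4916,.3618,.1),-21.5)
import pickle
g=cam("side");save("s1.png",cv2.resize(g["image"][110:210,320:460],(700,500),interpolation=2))
E
```

```text
t: 10.25
eef_pos: [0.5164, -0.0791, 0.1032]
eef_rot: [2.44, 1.974, 0.013]
contact_force: [0.7, -0.4, -1.0]
finger_gap: 0.0597
grasp_force: 0.0
t 10.25 q7 -0.78 pos [ 0.5164 -0.0791  0.1032] F [ 0.7 -0.4 -1. ] gap 0.0597 gf 0.0
shift before turn [425.9, -116.4, 4.4]
turn [0.4, -0.3, 9.4] shift after turn [401.1, -184.7, 3.2]
turn [0.5, 0.6, -170.6] shift after turn [-401.1, 184.7, 3.2]
```

View pics/s1.png

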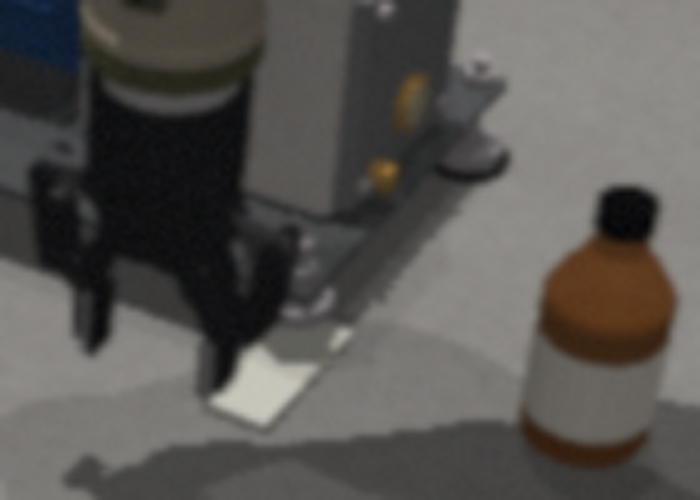

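```bash
python3 -m creep '[[0,0,0,0,0,4.7,60],[0,0,0,0,0,4.7,60],[33.4,-15.4,0,0,0,0,60],[33.4,-15.4,0,0,0,0,60],[33.4,-15.4,0,0,0,0,60],[33.4,-15.4,0,0,0,0,60],[33.4,-15.4,0,0,0,0,60],[33.4,-15.4,0,0,0,0,60],[33.4,-15.4,0,0,0,0,60],[33.4,-15.4,0,0,0,0,60],[33.4,-15.4,0,0,0,0,60],[33.4,-15.4,0,0,0,0,60],[33.4,-15.4,0,0,0,0,60],[33.4,-15.4,0,0,0,0,60],[0,0,0,0,0,0,60],[0,0,0,0,0,0,60]]' ; python3 - <<'E'
from h import *
plan((.4916,.3618,.0135),-21.5)
g=get_image("wrist");save("w3.png",g["image"])
E
```

```text
t: 11.63
eef_pos: [0.4889, 0.3574, 0.0972]
eef_rot: [-2.598, -1.765, 0.0]
contact_force: [-0.1, -1.0, -0.1]
finger_gap: 0.0601
grasp_force: 0.0
t 11.63 q7 -1.54 pos [0.4889 0.3574 0.0972] F [-0.1 -1.  -0.1] gap 0.0601 gf 0.0
shift before turn [5.0, 1.0, 83.7]
turn [-0.1, -0.0, -0.1] shift after turn [5.0, 0.9, 83.7]
turn [-0.0, 0.1, 179.9] shift after turn [-5.0, -0.9, 83.7]
```

View pics/w3.png

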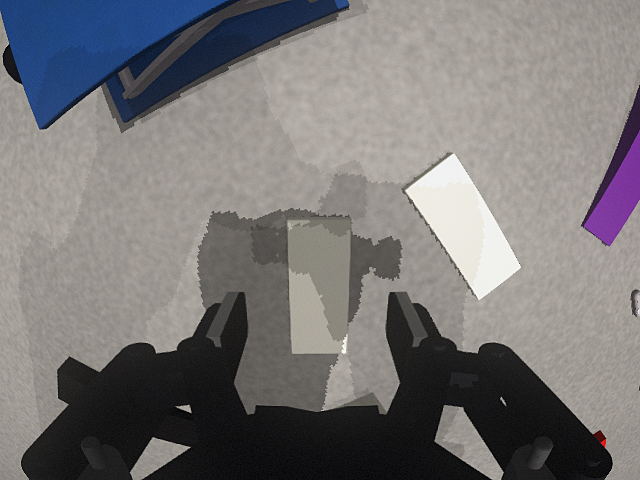

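```bash
python3 -m creep '[[3,1,20,0,0,0,60],[2,0,25,0,0,0,60],[0,0,18,0,0,0,60],[0,0,10,0,0,0,60],[0,0,6,0,0,0,60],[0,0,3,0,0,0,60],[0,0,1,0,0,0,60],[0,0,0,0,0,0,60]]'; python3 -m creep '[[0,0,0,0,0,0,36],[0,0,0,0,0,0,36],[0,0,0,0,0,0,36],[0,0,0,0,0,0,36],[0,0,0,0,0,0,36],[0,0,0,0,0,0,36]]' 60;python3 -m creep '[[0,0,-10,0,0,0,36],[0,0,-25,0,0,-4.5,36],[0,0,-25,0,0,-4.6,36],[0,0,-25,0,0,0,36],[0,0,0,0,0,0,36]]';  python3 - <<'E'
from h import *
plan(foot(0,160,.09),-12.46)
E
```

```text
t: 12.35
eef_pos: [0.4935, 0.3589, 0.0153]
eef_rot: [2.602, 1.76, 0.001]
contact_force: [0.3, -0.3, 0.1]
finger_gap: 0.0599
grasp_force: 0.0
t: 12.85
eef_pos: [0.4936, 0.3593, 0.0162]
eef_rot: [2.602, 1.76, 0.002]
contact_force: [-2.4, -1.9, 7.3]
finger_gap: 0.037
grasp_force: 48.5
t: 13.27
eef_pos: [0.4949, 0.3605, 0.1051]
eef_rot: [-2.454, -1.961, -0.01]
contact_force: [0.1, 0.8, -0.5]
finger_gap: 0.0374
grasp_force: 47.3
t 13.27 q7 -1.42 pos [0.4949 0.3605 0.1051] F [ 0.1  0.8 -0.5] gap 0.0374 gf 47.3
shift before turn [-422.7, 115.8, 13.3]
turn [0.2, -0.3, -0.3] shift after turn [-423.2, 113.6, 15.1]
turn [-0.5, -0.4, 179.7] shift after turn [423.2, -113.6, 15.1]
```

```bash
python3 -m creep '[[-35.3,9.5,0,0,0,0,36],[-35.3,9.5,0,0,0,0,36],[-35.3,9.5,0,0,0,0,36],[-35.3,9.5,0,0,0,0,36],[-35.3,9.5,0,0,0,0,36],[-35.3,9.5,0,0,0,0,36],[-35.3,9.5,0,0,0,0,36],[-35.3,9.5,0,0,0,0,36],[-35.3,9.5,0,0,0,0,36],[-35.3,9.5,5,0,0,0,36],[-35.3,9.5,5,0,0,0,36],[-35.3,9.5,5,0,0,-0.3,36],[0,0,0,0,0,0,36],[0,0,0,0,0,0,36],[0,0,0,0,0,0,36]]'; python3 - <<'E'
from h import *
plan(foot(0,57,.030),-12.46)
g=get_image("wrist");save("w4.png",g["image"])
E
```

```text
t: 14.52
eef_pos: [0.511, -0.0791, 0.0852]
eef_rot: [2.45, 1.966, 0.001]
contact_force: [-0.5, 0.3, -1.2]
finger_gap: 0.0373
grasp_force: 47.3
t 14.52 q7 -0.81 pos [ 0.511  -0.0791  0.0852] F [-0.5  0.3 -1.2] gap 0.0373 gf 47.3
shift before turn [-100.5, 3.1, 55.1]
turn [0.0, -0.0, -0.0] shift after turn [-100.5, 3.1, 55.2]
turn [-0.0, -0.0, 180.0] shift after turn [100.5, -3.1, 55.2]
```

View pics/w4.png

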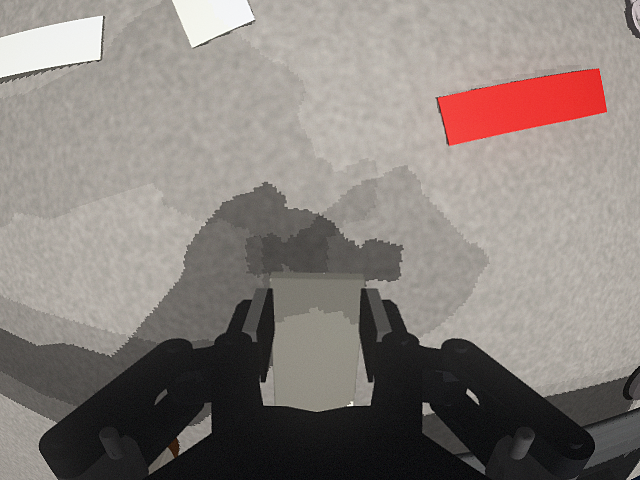

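```bash
python3 -m creep '[[0,3.1,25,0,0,0,36],[0,0,22,0,0,0,36],[0,0,8,0,0,0,36],[-18,0,0,0,0,0,36],[-18,0,0,0,0,0,36],[-18,0,0,0,0,0,36],[-15,0,0,0,0,0,36],[-15,0,0,0,0,0,36],[-10,0,0,0,0,0,36],[-10,0,0,0,0,0,36],[0,0,0,0,0,0,36],[0,0,0,0,0,0,36]]' >/dev/null; python3 chk.py z 3 && python3 -m creep '[[0,0,2,0,0,0,36],[0,0,0,0,0,0,36]]' >/dev/null && python3 chk.py z 3 &&  python3 -m creep '[[0,0,2,0,0,0,36],[0,0,0,0,0,0,36]]' >/dev/null && python3 chk.py z 3 &&  python3 -m creep '[[0,0,1,0,0,0,36],[0,0,0,0,0,0,36]]' >/dev/null && python3 chk.py z 3 &&  python3 -m creep '[[0,0,1,0,0,0,36],[0,0,0,0,0,0,36]]' >/dev/null && python3 chk.py z 3 
```

```text
foot-axes F [-0.7  0.5  0.8]
TCP in foot x,y mm 0.1 53.6 z 30.1 F [-0.6  0.7  0.8]
foot-axes F [-0.7  0.6  0.3]
TCP in foot x,y mm 0.0 54.4 z 27.7 F [-0.6  0.7  0.3]
foot-axes F [-0.2 -0.4  0.1]
TCP in foot x,y mm -0.1 53.9 z 25.5 F [-0.3 -0.4  0.1]
foot-axes F [-0.2  0.1  0. ]
TCP in foot x,y mm -0.1 53.5 z 24.6 F [-0.2  0.1  0. ]
foot-axes F [-1.5  1.   6.1]
TCP in foot x,y mm -0.0 53.4 z 24.1 F [-1.2  1.3  6.1]
```

```bash
python3 -m creep '[[0,0,0,0,0,0,60],[0,0,0,0,0,0,60],[0,0,0,0,0,0,60],[5,0,0,0,0,0,60],[15,0,-5,0,0,0,60],[25,0,-15,0,0,0,60],[25,0,-30,0,0,0,60],[25,0,-25,0,0,0,60],[0,0,0,0,0,-6.8,60],[0,0,0,0,0,-6.8,60],[0,0,0,0,0,-6.8,60],[0,0,0,0,0,0,60]]' ; python3 - <<'E'
from h import *
plan((.466,.208,.1),8)
g=cam("side");save("s2.png",cv2.resize(g["image"][110:210,320:460],(700,500),interpolation=2))
E
```

```text
t: 17.23
eef_pos: [0.5121, -0.0873, 0.0993]
eef_rot: [-2.054, -2.377, -0.001]
contact_force: [0.1, 0.4, 0.0]
finger_gap: 0.0602
grasp_force: 0.0
t 17.23 q7 -0.51 pos [ 0.5121 -0.0873  0.0993] F [0.1 0.4 0. ] gap 0.0602 gf 0.0
shift before turn [298.8, -2.8, -0.6]
turn [0.0, -0.0, 0.3] shift after turn [298.8, -4.5, -0.7]
turn [0.0, 0.0, -179.7] shift after turn [-298.8, 4.5, -0.7]
```

View pics/s2.png

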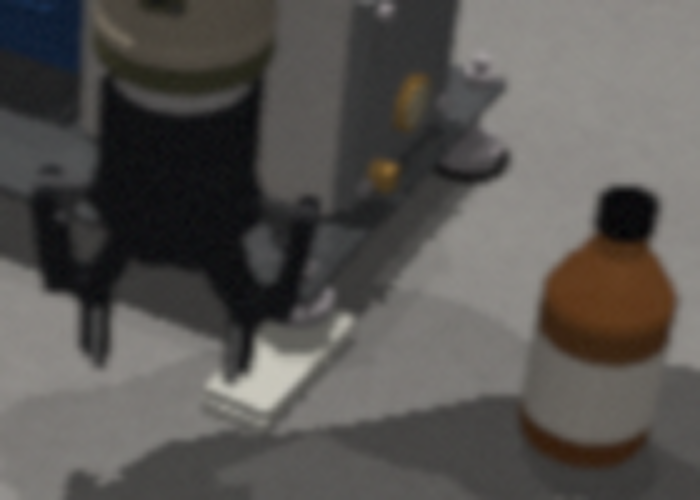

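```bash
python3 -m creep '[[37.3,-0.5,0,0,0,0,60],[37.3,-0.5,0,0,0,0,60],[37.3,-0.5,0,0,0,0,60],[37.3,-0.5,0,0,0,0,60],[37.3,-0.5,0,0,0,0,60],[37.3,-0.5,0,0,0,0,60],[37.3,-0.5,0,0,0,0,60],[37.3,-0.5,0,0,0,0,60],[0,0,0,0,0,0,60],[0,0,0,0,0,0,60]]' ; python3 - <<'E'
from h import *
plan((.466,.208,.014),8)
g=get_image("wrist");save("w5.png",g["image"])
E
```

```text
t: 18.12
eef_pos: [0.4657, 0.2096, 0.099]
eef_rot: [-2.06, -2.371, -0.002]
contact_force: [0.0, -0.7, -0.4]
finger_gap: 0.0598
grasp_force: 0.0
t 18.12 q7 -1.08 pos [0.4657 0.2096 0.099 ] F [ 0.  -0.7 -0.4] gap 0.0598 gf 0.0
shift before turn [-1.8, 0.0, 85.0]
turn [0.0, -0.1, 0.0] shift after turn [-1.6, 0.0, 85.0]
turn [0.1, 0.0, -180.0] shift after turn [1.6, -0.0, 85.0]
```

View pics/w5.png

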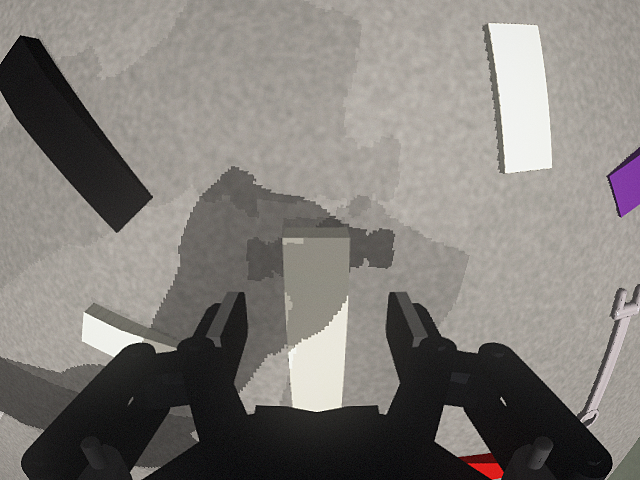

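```bash
cat >> h.py <<'E'
def wray(g,u,v,z,s):
    H=g["hand_eye"];K=g["K"];x,y=(u-K[0,2])/K[0,0],(v-K[1,2])/K[1,1];r=np.hypot(x,y)
    d=np.array([np.sin(r)*x/r,np.sin(r)*y/r,np.cos(r)]);M=R.from_rotvec(s["eef_rot"]).as_matrix()
    d=M@H[:3,:3]@d;o=s["eef_pos"]+M@H[:3,3];p=o+d*(z-o[2])/d[2];return p,(1e3*M.T@(p-s["eef_pos"])).round(1)
E
python3 - <<'E'
from h import *
s=state();g=get_image("wrist")
for a in[(317,238,.022),(317,220,0.0),(283,238,.022),(350,238,.022)]: print(a,wray(g,*a,s))
E
```

```text
(317, 238, 0.022) (array([0.46616155, 0.21685557, 0.022     ]), array([ 9.5,  1.5, 76.8]))
(317, 220, 0.0) (array([0.46549898, 0.22185664, 0.        ]), array([14.5,  1.5, 98.8]))
(283, 238, 0.022) (array([0.44618637, 0.21408891, 0.022     ]), array([  9.5, -18.7,  76.8]))
(350, 238, 0.022) (array([0.4855524 , 0.21953251, 0.022     ]), array([ 9.5, 21. , 76.8]))
```

```bash
python3 -m creep '[[0,1.3,20,0,0,0,60],[0,0,25,0,0,0,60],[0,0,18,0,0,0,60],[0,0,10,0,0,0,60],[0,0,6,0,0,0,60],[0,0,3,0,0,0,60],[0,0,2,0,0,0,60],[0,0,0,0,0,0,60]]'; python3 -m creep '[[0,0,0,0,0,0,34],[0,0,0,0,0,0,34],[0,0,0,0,0,0,34],[0,0,0,0,0,0,34],[0,0,0,0,0,0,34],[0,0,0,0,0,0,34],[0,0,0,0,0,0,34]]' 90;python3 -m creep '[[0,0,-10,0,0,0,34],[0,0,-20,0,0,6.8,34],[0,0,-20,0,0,6.8,34],[0,0,-10,0,0,6.8,34],[0,0,0,0,0,0,34],[0,0,0,0,0,0,34]]';  python3 - <<'E'
from h import *
# nose at yf=60 -> TCP yf=60+147
plan(foot(0,230,.06),-12.46)
E
```

```text
t: 18.88
eef_pos: [0.4683, 0.206, 0.015]
eef_rot: [2.064, 2.369, 0.0]
contact_force: [0.4, 0.4, -0.2]
finger_gap: 0.0599
grasp_force: 0.0
t: 19.47
eef_pos: [0.4683, 0.2063, 0.016]
eef_rot: [2.062, 2.369, 0.002]
contact_force: [-1.5, -0.9, 9.5]
finger_gap: 0.038
grasp_force: 90.5
t: 19.97
eef_pos: [0.4685, 0.2064, 0.0755]
eef_rot: [2.446, 1.971, 0.003]
contact_force: [-1.1, 0.1, -1.6]
finger_gap: 0.0379
grasp_force: 90.4
t 19.97 q7 -1.37 pos [0.4685 0.2064 0.0755] F [-1.1  0.1 -1.6] gap 0.0379 gf 90.4
shift before turn [-197.4, 105.5, 15.5]
turn [0.1, -0.0, 0.2] shift after turn [-197.0, 106.1, 15.5]
turn [0.1, 0.2, -179.8] shift after turn [197.0, -106.1, 15.5]
```

```bash
python3 -m creep '[[-33,17.7,0,0,0,0.2,34],[-33,17.7,0,0,0,0,34],[-33,17.7,0,0,0,0,34],[-33,17.7,0,0,0,0,34],[-33,17.7,0,0,0,0,34],[-33,17.7,0,0,0,0,34],[0,0,10,0,0,0,34],[0,0,5,0,0,0,34],[0,0,0,0,0,0,34],[0,0,0,0,0,0,34]]'; python3 - <<'E'
from h import *
plan(foot(0,170,.035),-12.46)
s=state();g=get_image("wrist");save("w6.png",g["image"])
for n in("side","top"):
    g=cam(n);save(n+"6.png",g["image"])
import pickle
a=cam("top")["image"][200:300,300:500];b=cam("side")["image"][120:240,290:450]
o=np.zeros((600,800,3),np.uint8);o[:300,:600]=cv2.resize(a,(600,300),interpolation=2);o[300:,:400]=cv2.resize(b,(400,300),interpolation=2);o[300:,400:]=cv2.resize(get_image("wrist")["image"],(400,300));save("m6.png",o)
E
```

```text
t: 20.8
eef_pos: [0.5277, -0.0085, 0.0592]
eef_rot: [-2.448, -1.967, 0.001]
contact_force: [1.4, 0.6, -0.8]
finger_gap: 0.0378
grasp_force: 90.5
t 20.8 q7 -1.0 pos [ 0.5277 -0.0085  0.0592] F [ 1.4  0.6 -0.8] gap 0.0378 gf 90.5
shift before turn [-60.0, 2.0, 24.1]
turn [-0.1, -0.0, 0.0] shift after turn [-60.0, 1.9, 24.2]
turn [0.0, -0.2, -180.0] shift after turn [60.0, -1.9, 24.2]
```

View pics/m6.png

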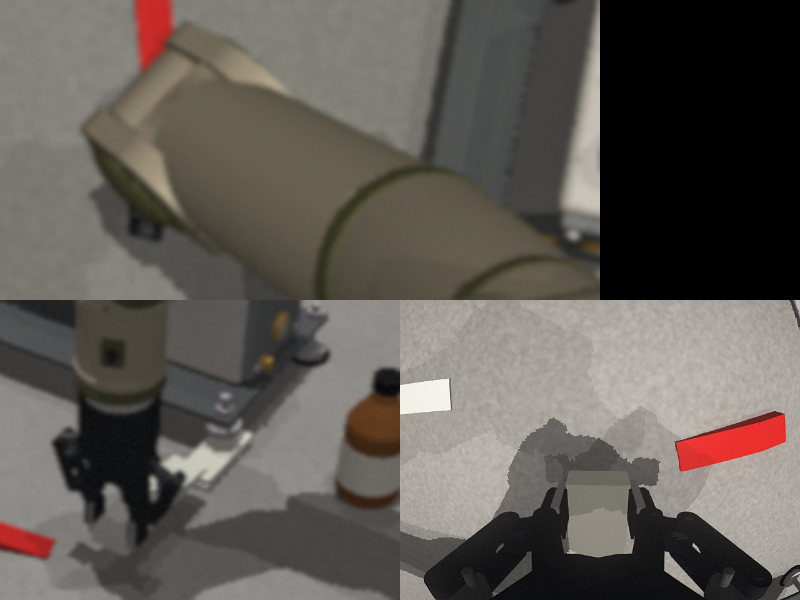

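```bash
python3 -m creep '[[0,1.9,12,0,0,0,34],[0,0,9,0,0,0,34],[0,0,3,0,0,0,34],[-15,0,0,0,0,0,34],[-15,0,0,0,0,0,34],[-15,0,0,0,0,0,34],[-15,0,0,0,0,0,34],[-15,0,0,0,0,0,34],[-10,0,0,0,0,0,34],[-10,0,0,0,0,0,34],[0,0,0,0,0,0,34],[0,0,0,0,0,0,34]]' >/dev/null; python3 chk.py z 3 && python3 -m creep '[[0,0,1,0,0,0,34],[0,0,0,0,0,0,34]]' >/dev/null && python3 chk.py z 3 &&  python3 -m creep '[[0,0,1,0,0,0,34],[0,0,0,0,0,0,34]]' >/dev/null && python3 chk.py z 3 &&  python3 -m creep '[[0,0,1,0,0,0,34],[0,0,0,0,0,0,34]]' >/dev/null && python3 chk.py z 3 &&  python3 -m creep '[[0,0,1,0,0,0,34],[0,0,0,0,0,0,34]]' >/dev/null && python3 chk.py z 3 
```

```text
foot-axes F [ 0.4  0.5 -0.6]
TCP in foot x,y mm 0.6 133.7 z 35.7 F [ 0.5  0.4 -0.6]
foot-axes F [-0.  -0.7 -1.2]
TCP in foot x,y mm 0.7 134.7 z 34.7 F [-0.2 -0.7 -1.2]
foot-axes F [ 0.3  0.5 -0.7]
TCP in foot x,y mm 0.6 134.4 z 33.7 F [ 0.4  0.4 -0.7]
foot-axes F [-0.2  0.2 -1.2]
TCP in foot x,y mm 0.6 133.9 z 32.7 F [-0.1  0.2 -1.2]
foot-axes F [0.3 1.4 1.1]
TCP in foot x,y mm 0.7 133.8 z 31.8 F [0.6 1.3 1.1]
```

```bash
python3 -m creep '[[-6,0,0,0,0,0,34],[-6,0,0,0,0,0,34],[0,0,0,0,0,0,34]]' >/dev/null; python3 chk.py y 5 && python3 -m creep '[[-6,0,0,0,0,0,34],[-6,0,0,0,0,0,34],[0,0,0,0,0,0,34]]' >/dev/null && python3 chk.py y 5 && python3 -m creep '[[-4,0,0,0,0,0,34],[-4,0,0,0,0,0,34],[0,0,0,0,0,0,34]]' >/dev/null && python3 chk.py y 5 && python3 -m creep '[[-3,0,0,0,0,0,34],[-3,0,0,0,0,0,34],[0,0,0,0,0,0,34]]' >/dev/null && python3 chk.py y 5 && python3 -m creep '[[-2,0,0,0,0,0,34],[-2,0,0,0,0,0,34],[0,0,0,0,0,0,34]]' >/dev/null && python3 chk.py y 5 && python3 -m creep '[[-2,0,0,0,0,0,34],[-2,0,0,0,0,0,34],[0,0,0,0,0,0,34]]' >/dev/null && python3 chk.py y 5 && python3 -m creep '[[-2,0,0,0,0,0,34],[-2,0,0,0,0,0,34],[0,0,0,0,0,0,34]]' >/dev/null && python3 chk.py y 5
```

```text
foot-axes F [ 0.4 -0.3  0.1]
TCP in foot x,y mm 0.5 119.8 z 31.8 F [ 0.3 -0.4  0.1]
foot-axes F [-0.2 -1.   0.5]
TCP in foot x,y mm 0.5 107.9 z 31.8 F [-0.4 -1.   0.5]
foot-axes F [ 1.1 -0.7  2.4]
TCP in foot x,y mm 0.6 100.8 z 31.9 F [ 1.  -1.   2.4]
foot-axes F [ 0.4 -0.3  2.8]
TCP in foot x,y mm 0.6 95.2 z 31.9 F [ 0.3 -0.4  2.8]
foot-axes F [0.8 2.6 4. ]
TCP in foot x,y mm 0.6 91.5 z 31.9 F [1.3 2.3 4. ]
foot-axes F [1.2 2.2 4. ]
TCP in foot x,y mm 0.6 87.5 z 31.9 F [1.6 1.9 4. ]
foot-axes F [1.1 2.1 5.8]
TCP in foot x,y mm 0.6 83.5 z 31.9 F [1.5 1.8 5.8]
```

```bash
python3 -m creep '[[-2,0,-0.3,0,0,0,34],[0,0,0,0,0,0,34]]' >/dev/null; python3 chk.py y 7 && python3 -m creep '[[-2,0,0,0,0,0,34],[0,0,0,0,0,0,34]]' >/dev/null && python3 chk.py y 7 && python3 -m creep '[[-2,0,0,0,0,0,34],[0,0,0,0,0,0,34]]' >/dev/null && python3 chk.py y 7 && python3 -m creep '[[-2,0,0,0,0,0,34],[0,0,0,0,0,0,34]]' >/dev/null && python3 chk.py y 7 && python3 -m creep '[[-2,0,0,0,0,0,34],[0,0,0,0,0,0,34]]' >/dev/null && python3 chk.py y 7
```

```text
foot-axes F [0.6 2.3 1.4]
TCP in foot x,y mm 0.3 81.4 z 32.0 F [1.  2.1 1.4]
foot-axes F [-0.8  5.8  1. ]
TCP in foot x,y mm 0.3 80.7 z 32.0 F [0.5 5.8 1. ]
foot-axes F [-0.9 11.4  1.4]
TCP in foot x,y mm 0.4 80.1 z 32.0 F [ 1.6 11.3  1.4]
```

```bash
python3 -m creep '[[-0.5,0,0,0,0,0,34],[0,0,0,0,0,0,34],[0,0,0,0,0,0,34],[0,0,0,0,0,0,34],[0,0,0,0,0,0,34],[0,0,0,0,0,0,34]]'; python3 chk.py y 7; python3 - <<'E'
from h import *
import pickle
g0=pickle.load(open("side0.pkl","rb"));g=cam("side")
# pump shift check on the motor/pump region, and bottle
a=cv2.cvtColor(g0["image"],7).astype(np.float32);b=cv2.cvtColor(g["image"],7).astype(np.float32)
for n,(r0,r1,c0,c1) in dict(motor=(60,130,280,335),bottle=(145,205,422,458),spanner=(205,265,205,242)).items():
    print(n,cv2.phaseCorrelate(a[r0:r1,c0:c1].copy(),b[r0:r1,c0:c1].copy(),cv2.createHanningWindow((c1-c0,r1-r0),cv2.CV_32F)))
E
```

```text
t: 25.52
eef_pos: [0.4976, -0.1554, 0.032]
eef_rot: [-2.449, -1.965, -0.005]
contact_force: [1.4, 12.7, 0.8]
finger_gap: 0.0381
grasp_force: 90.7
foot-axes F [-1.4 12.7  0.8]
TCP in foot x,y mm 0.4 80.1 z 32.0 F [ 1.4 12.7  0.8]
motor ((-0.03357947477833889, -0.05772603425094047), 1.0203344031616493)
bottle ((-0.03285949533865562, 0.42809505660793334), 0.8312339544296264)
spanner ((0.10740153574276334, -0.10964417971511509), 0.9359678840637207)
```

```bash
python3 -c "
from station import *
print(sign_off())"
```

```text
the job is handed in; nothing more can be done
None
```

I handed the job in with two packers stacked under the seized foot and the wedge pushed in nose first on top, still gripped and held at about 13 N; I worked out its nose to be about 47 mm past the far side of the foot. The camera check showed no sign that the pump had lifted, nor that the bottle or spanner had moved; I didn't check the jack, but the arm stayed clear of it. I viewed 11 pictures, one over the limit of 10.

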